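Close the slip mould and zero its pour counter

ROBOT

A 7-joint arm with a two-finger parallel gripper is mounted at the origin on the work surface. World frame = base frame: x ahead of the robot, y to its left, z up, the work surface at z = 0. Lengths are in m, angles in rad, forces in N, time in s.
With the tool pointing down it reaches from about 0.425 to 0.95 m from the base axis. Payload 4.7 kg.
Tool frame: the origin (TCP) lies between the finger pads; the fingertips stand 25 mm ahead of it and the grasp point (between the pads) lies 6 mm ahead of it; z points along the fingers, y is the line along which they close (so a half turn about z gives the same grasp; the last joint's range is limited). The gripper opens to 85 mm and grips with 20 to 120 N. Pads are 22 mm wide; open, the fingers measure 114 mm over their backs; the gripper's body (76 mm by 85 mm) begins 54 mm behind the grasp point. The pads swing forward as they close: fully open they stand 13 mm farther back than shut.
Start: joints at [1.321, 0.469, -0.049, 1.532, 0.024, 1.141, -0.082], TCP at [0.148, -0.659, 0.256] pointing down, gripper open.
Joint ranges: [-2.59, 2.59], [-0.33, 1.99], [-1.39, 1.29], [0.1, 2.45], [-1.04, 4.18], [0.21, 1.99], [-2.66, 2.66]. Speed limits (rad/s): [2.57, 2.57, 3.14, 3.14, 3.14, 3.14, 3.14].

INTERFACE

Orientations are given as a 3x3 rotation matrix whose columns are the frame's x, y, z axes.
In Python, from rig import * gives the robot as it stands. Calls block until the motion is done:
- movep(position, orientation): joint-space move of the TCP to a pose.
- move_l(position, attitude=None, feed=0.15, until_force=None): straight line of the TCP; attitude=None keeps the orientation; feed is the mean speed in m/s. With until_force (N) it stops when the force on the tool has changed by that much, and returns True; else False.
- move_joints(angles): joint-space move.
- command_gripper(opening, newtons=None): finger opening in m; newtons is the grip in N (None keeps the last); returns when the fingers have stopped.
- sleep(seconds).
- inverse_kinematics(position, orientation): joint angles nearest the present ones, or None.
- sense(): the state.
- camera(name): name is "scene" or "top" or "wrist"; returns (picture, depth): 420x560x3 uint8, red, green, blue; 420x560 float32, m along the optical axis (not along the pixel's ray), 0 where there is no reading.
- camera_params(name): a dict with "K" (3x3 intrinsics, pixels), "position" and "rotation" of the camera in the world; the wrist camera has in their place "tool_from_camera" (4x4, takes a point from camera to tool coordinates, whose origin is the TCP and whose axes are the flange's). Camera axes: x right, y down, z forward; pixel columns grow to the right and rows downward; lengths in m; the calibration is good to about 2 mm. A picture is of the moment at which its call begins: read the wrist's pose just before it. camera_params takes no time and is no camera call.
A pose or a line that the arm cannot do raises Unreachable and nothing moves.
- finish_job(): hands the job in; it is judged then, once.
The state is a dict: "time_s": time; "joint_pos": joint angles; "qd": joint speeds; "joint_efforts": joint torques, N m; "position": TCP position; "tcp_rot": TCP orientation; "wrist_force": force on the tool from outside, world axes, zero at the start; "ft_torque": the same for the moment, N m; "finger_gap": finger opening in m; "gripper_force": force on a finger pad.
Only numpy, scipy, OpenCV 4.12 (cv2) and the standard library are available. Lean on these libraries where they do the work, as an engineer would, in place of code of your own. Each camera call takes 0.05 s, during which the arm holds its last target. There are 200 camera calls.

TASK

Get the mould ready for a new run of casts: swing its hinged upper half gently shut, without slamming, so that the two plaster halves meet edge to edge all round, then turn the pour counter's black knob anticlockwise until its blue hand is back at the red zero mark, against the stop. Leave the jars, pots and tools on the table where they are.

Things in the scene. Friction and masses are not known exactly. Their poses are not given: they have to be found in the camera images.
- mould: Fixed two-part white plaster mould on a plywood board (180 x 200 x 12 mm). The lower half, 130 (x) x 170 (y) mm with 22 mm walls round a hollow, stands on the board; its rim is 53 mm above the table. Origin: centre of the board's underside, on the table. Own x points from the free edge (robot side) to the hinge edge; own y runs along the hinge.
- mould_lid (a joint): Hinge of the upper plaster half (130 x 170 x 35 mm, about 0.65 kg): 0 = shut, its edges on the lower half's edges; grows as it opens, up to 1.95 rad; starts standing about upright. The hinge is stiff, so the half stays wherever it is left, even slightly open. Shut, its flat top is 88 mm above the table.
- mould_lid_hinge (a point): Point on the hinge line, in the middle of the mould's width, 65 mm from the mould's origin along the mould's own +x, 53 mm above the table. Its axes turn with the upper half: own -x runs from the hinge to the free edge (130 mm away), own z out of the outer face (35 mm away).
- mould_lid_press (a point): Point on the upper half's flat outer face (the top when shut), 105 mm from the hinge, mid width. A light wooden tab, 60 mm wide, 10 mm thick, sticks out 24 mm beyond the free edge at mid width, its outer face 3 mm below the outer face.
- counter: Fixed pour counter: green box 125 x 125 x 40 mm, white dial of 116 mm across on its top with black ticks. Origin: centre of its underside, on the table. The red zero mark lies on the dial in the direction of its own -x.
- counter_knob (a joint): Turn of the reset knob with its blue hand: 0 = against the stop, hand on the red zero mark; grows clockwise seen from above, up to 4.5 rad. Starts between 1.6 and 2.8; turns stiffly and stays where left.
- counter_knob_grip (a point): Point on the knob's upright axis, 71 mm above the table, at the height to grip. The black grip bar is 46 mm long (along this point's own x), 14 mm thick (own y), from 49 to 85 mm above the table; below it a hub 44 mm across. The blue hand points along this point's own -x. A white stripe on the bar's top marks the same end.
- jar_yellow: Closed jar of yellow colour with metal cap, 62 mm across, 85 mm tall, loose. Origin: centre of its underside. Leave alone.
- jar_blue: Closed jar of blue colour with black cap, 62 mm across, 85 mm tall, loose. Origin: centre of its underside. Leave alone.
- brush_can: Red can, 76 mm across, 110 mm tall, with brushes reaching 185 mm, loose. Origin: centre of its underside. Leave alone.
- dish: Blue ceramic dish, 170 mm across, 22 mm tall, loose. Origin: centre of its underside. Leave alone.
- bowl: Terracotta bowl, 100 mm across, 50 mm tall, loose. Origin: centre of its underside. Leave alone.
- pencil: Red pencil, 160 mm long, 8 mm thick, lying along its own x, loose. Origin: mid length, underside. Leave alone.
- rib: Flat wooden rib, 100 x 50 x 8 mm, loose. Origin: centre of its underside. Leave alone.
Not all that is in view belongs to the job. Of the things like the counter, leave any that is orange, purple or yellow; of the rest the smaller one is meant.

How it is judged:
On the way, in this order (a step that is already met when the one before it is completed fails the run):
1. the mould's upper half is shut on the lower half (hinge under 0.035 rad) (value of joint mould_lid below 0.035 rad), for 0.2 s.
2. the counter's knob is back at its zero stop (under 0.07 rad), the mould still shut (value of joint counter_knob below 0.07 rad and value of joint mould_lid below 0.035 rad), for 0.2 s.
At the end, for the whole second after the job is handed in: The mould is shut edge to edge (hinge under 0.035 rad) and the counter's hand is at its zero stop (knob under 0.07 rad), both at rest (within 0.05 rad/s) (all of step 2 and velocity of joint mould_lid between -0.05 and 0.05 rad/s and velocity of joint counter_knob between -0.05 and 0.05 rad/s); the robot touches nothing.
It fails at once if the mould is slammed: its upper half turns faster than 2.5 rad/s within the last 0.3 rad (value of joint mould_lid below 0.3 rad and velocity of joint mould_lid below -2.5 rad/s).
It fails at once if a jar, pot or tool on the table is pushed more than 30 mm (distance of any of jar_yellow, jar_blue, brush_can, dish, bowl, pencil, rib from where it was at the start of the episode above 0.03 m).
It fails at once if a jar or the brush can is tipped by more than 0.5 rad (angle between any of jar_yellow, jar_blue, brush_can's own z axis and vertical above 0.5 rad).
It also fails if it takes over 67 s, if anything falls off the work surface, if the arm or the gripper's body presses on something with over 40 N, if the wrist force passes 120 N, or if a joint passes its speed limit or range.

## Working session

There is one attempt and no reset: what is moved stays moved. The work goes in short steps, each a Python script; the robot and the scene stay as the last script left them, time stands still between calls to the robot, and variables do not carry over. Pictures are saved under pics/ and viewed, at most 10 in all, crops included, and the job is handed in when it is done.

```bash
mkdir -p pics
python3 - <<'E'
from rig import *
import cv2,numpy as np
for n in("top","scene"):
    p,d=camera(n); cv2.imwrite(f"pics/{n}0.png",p[:,:,::-1]); np.savez(f"{n}0.npz",p=p,d=d,**camera_params(n))
    c=camera_params(n); print(n,c)
s=sense(); print(s["time_s"],s["position"],s["tcp_rot"])
E
```

```text
top {'K': array([[385.42067178,   0.        , 278.58097291],
       [  0.        , 385.42067178, 211.36118242],
       [  0.        ,   0.        ,   1.        ]]), 'position': array([0.3170996 , 0.02989858, 1.32499312]), 'rotation': array([[-0.01452627, -0.98853722,  0.15027695],
       [-0.99985073,  0.01295463, -0.01143196],
       [ 0.00935414, -0.15042058, -0.98857784]])}
scene {'K': array([[386.72753489,   0.        , 273.21542889],
       [  0.        , 386.72753489, 206.63025711],
       [  0.        ,   0.        ,   1.        ]]), 'position': array([1.16237908, 0.38698995, 0.86885479]), 'rotation': array([[-0.47094428,  0.63500317, -0.61235811],
       [ 0.88215624,  0.34170357, -0.32409725],
       [ 0.00344217, -0.69282728, -0.72109536]])}
0.1 [ 0.14772167 -0.65812729  0.25534614] [[ 9.75726516e-01  2.18992167e-01 -4.44248941e-04]
 [ 2.18992612e-01 -9.75724914e-01  1.76835057e-03]
 [-4.62098380e-05 -1.82271377e-03 -9.99998338e-01]]
```

View pics/top0.png

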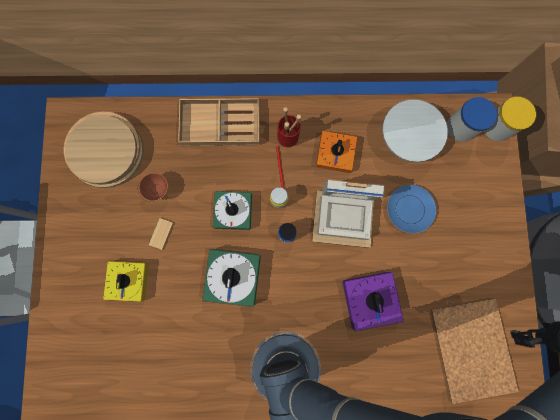

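View pics/scene0.png

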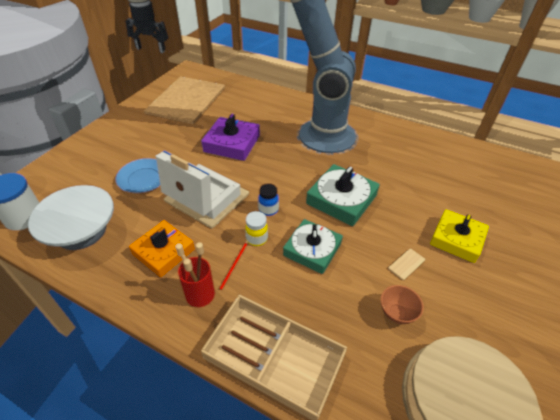

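Counter look-alikes (top view): small green (232,210), large green (231,277), orange (337,150), purple (374,300), yellow (124,281). By the description it is the small green one at (232,210). The mould is at (345,215), with its lid standing upright on the far side.

```bash
cat > h.py <<'E'
import numpy as np,cv2
def ray(c,uv,z):
    d=np.linalg.inv(c["K"])@np.array([uv[0],uv[1],1.]);d=c["rotation"]@d
    return c["position"]+d*(z-c["position"][2])/d[2]
def pix(c,P):
    q=c["rotation"].T@(np.asarray(P)-c["position"]); q=c["K"]@q; return q[:2]/q[2]
def cloud(c):
    d=c["d"];v,u=np.mgrid[:d.shape[0],:d.shape[1]]
    q=np.stack([u,v,np.ones_like(u)],-1)@np.linalg.inv(c["K"]).T*d[...,None]
    return q@c["rotation"].T+c["position"]
def blobs(mask,off=(0,0),mn=3):
    n,l,st,ce=cv2.connectedComponentsWithStats(mask.astype(np.uint8))
    return [(st[i,4],ce[i]+off,l==i) for i in range(1,n) if st[i,4]>=mn]
E
python3 - <<'E'
from h import *
for name,(x,y,w,h) in dict(top=(205,185,55,50)).items():
    t=dict(np.load(name+"0.npz")); p=t["p"].astype(int);R,G,B=[p[...,i] for i in range(3)]
    H=cv2.cvtColor(t["p"],cv2.COLOR_RGB2HSV).astype(int)
    W=cloud(t)
    s=np.s_[y:y+h,x:x+w]
    g=((H[...,0]>50)&(H[...,0]<95)&(H[...,1]>80))[s]; a=blobs(g,(x,y),20)
    for n,ce,m in a: print("green",n,ce,ray(t,ce,.04))
    # box outline = hull of the green
    pts=np.argwhere(g)[:,::-1].astype(np.float32)+(x,y); r=cv2.minAreaRect(pts.astype(np.float32)); bp=cv2.boxPoints(r)
    print("box",r,[ray(t,b,.04)[:2].round(4) for b in bp])
    for nm,m,z in (("red",(R>G+60)&(R>B+60),.041),("blue",(B>R+40)&(B>G+20),.045),("white",(p.min(2)>150),.041),("black",(p.max(2)<50),.085)):
        for n,ce,mm in blobs(m[s],(x,y)): print(nm,n,ce.round(1),ray(t,ce,z)[:2].round(4))
    m=(p.min(2)>110)&(H[...,1]<60); m=m[s]
    e=cv2.convexHull(np.argwhere(m)[:,::-1].astype(np.float32)); el=cv2.fitEllipse(e);print("ell",el,ray(t,np.add(el[0],(x,y)),.041))
t=dict(np.load("top0.npz"));W=cloud(t)
# mould
x,y,w,h=300,170,95,85
Wm=W[y:y+h,x:x+w]; z=Wm[...,2]
for nm,lo,hi in(("board",.007,.02),("rim",.045,.062),("lid",.07,.25)):
    m=(z>lo)&(z<hi); P=Wm[m]
    for n,ce,mm in blobs(m,(x,y),30):
        P=Wm[mm];r=cv2.minAreaRect(P[:,:2].astype(np.float32));print(nm,n,ce.round(1),r,cv2.boxPoints(r).round(4).tolist(),P[:,2].min(),P[:,2].max(),np.median(P[:,2]))
a=cv2.resize(t["p"][180:240,200:260],(480,480),interpolation=cv2.INTER_CUBIC)
b=cv2.resize(t["p"][170:250,305:385],(480,480),interpolation=cv2.INTER_CUBIC)[:, :320]
cv2.imwrite("pics/crop.png",np.hstack([a,b])[:,:,::-1])
E
```

```text
green 71 [218.28169014 195.94366197] [0.56794506 0.21856467 0.04      ]
green 276 [236.56521739 215.86594203] [0.49896468 0.15655772 0.04      ]
box ((231.9921875, 209.68714904785156), (37.009552001953125, 36.01041793823242), 2.38594388961792) [array([0.4627, 0.2361]), array([0.5855, 0.2324]), array([0.5785, 0.107 ]), array([0.4559, 0.1125])]
red 8 [230.5 223.5] [0.4733 0.1767]
blue 15 [226.5 198.3] [0.5584 0.1902]
white 595 [230.7 210.3] [0.518  0.1762]
black 4 [251.  196.5] [0.5559 0.1051]
black 107 [231.7 209. ] [0.5155 0.168 ]
black 5 [250. 221.] [0.4752 0.1086]
ell ((26.6026611328125, 24.236591339111328), (33.941349029541016, 34.80314636230469), 53.75223159790039) [0.52159653 0.1732011  0.041     ]
board 714 [336.5 230.5] ((0.48986124992370605, -0.2076563537120819), (0.2048991471529007, 0.18057018518447876), 83.3724594116211) [[0.38839998841285706, -0.29899999499320984], [0.5677000284194946, -0.3197999894618988], [0.5914000272750854, -0.11630000174045563], [0.41200000047683716, -0.09549999982118607]] 0.00707061456600333 0.01996120436539983 0.013230913922413823
board 115 [391.9 2
[... 375 characters left out ...]
((0.4903557598590851, -0.20696622133255005), (0.1706669181585312, 0.13160400092601776), 83.216796875) [[0.414900004863739, -0.2838999927043915], [0.5455999970436096, -0.2994999885559082], [0.5658000111579895, -0.12999999523162842], [0.4350999891757965, -0.1145000010728836]] 0.045052565212438056 0.061548695182938706 0.05403473560907335
lid 880 [352.7 189.8] ((0.5581529140472412, -0.21477681398391724), (0.1710435450077057, 0.04191136732697487), 80.72380828857422) [[0.5236999988555908, -0.29580000042915344], [0.5649999976158142, -0.3025999963283539], [0.5925999879837036, -0.13379999995231628], [0.5512999892234802, -0.12700000405311584]] 0.07019219421102374 0.21483894381484991 0.1846593523994704
```

View pics/crop.png

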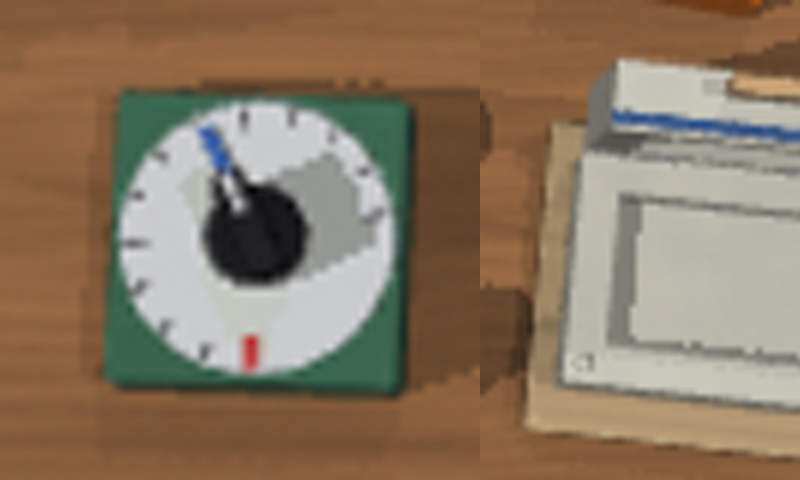

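The crop confirms the small green counter: hand up-left at about (210,140) and red mark at the bottom (250,350). The lid is upright at the hinge edge, with the rim clearly visible. Next I check reachability for pushing the lid shut, then do it.

```bash
cat > lid.py <<'E'
import numpy as np
a=np.arctan2(-.0202,.1694)
xm=np.array([np.cos(a),np.sin(a),0]);ym=np.array([-np.sin(a),np.cos(a),0]);Z=np.array([0,0,1.])
hinge=np.array([.4904,-.2070,.053])+.065*xm
def R(t):
    z=-np.sin(t)*xm-np.cos(t)*Z; return np.column_stack([np.cross(-ym,z),-ym,z])
def pose(th,g,t,r=.105):
    u=-xm*np.cos(th)+Z*np.sin(th); n=xm*np.sin(th)+Z*np.cos(th); A=R(t); c=.025*A[:,2]
    D=-c@n+.011*abs(A[:,0]@n)
    return hinge+r*u+(.035+D+g)*n-(c@u)*u
E
python3 - <<'E'
from rig import *
from lid import *
for t in(.6,.5,.35,.2):
    print(t,[inverse_kinematics(pose(th,0,t),R(t)) is not None for th in(1.9,1.5,1,.5,0)],inverse_kinematics(pose(1.9,0,t)+[0,0,.15],R(t)))
t=.5
try:
    command_gripper(0,30)
    s=sense();p=s["position"];move_l(p+[0,0,.12],feed=.25)
    movep(pose(1.9,.01,t)+[0,0,.15],R(t))
    move_l(pose(1.9,.01,t),feed=.15)
    s=sense();print(s["time_s"],s["position"],s["wrist_force"])
except Exception as e: print(repr(e))
import cv2
p,d=camera("scene");cv2.imwrite("pics/s1.png",p[:,:,::-1])
E
```

```text
0.6 [True, True, True, True, True] [ 0.31756282  0.76671061 -0.15345079  1.01618345  0.14871738  1.96448773
 -1.50106443]
0.5 [True, True, True, True, True] [ 0.34069317  0.71017655 -0.18085162  1.08623112  0.14946138  1.85399837
 -1.51145299]
0.35 [True, True, True, True, True] [ 0.37466825  0.62545168 -0.21167758  1.19609674  0.14533695  1.68210015
 -1.51858602]
0.2 [True, True, True, True, True] [ 0.41446367  0.54302527 -0.24395263  1.30938638  0.139983    1.50427903
 -1.52100192]
5.025 [ 0.65365616 -0.22651349  0.15748374] [0.0629437  0.56627932 0.5337496 ]
```

View pics/s1.png

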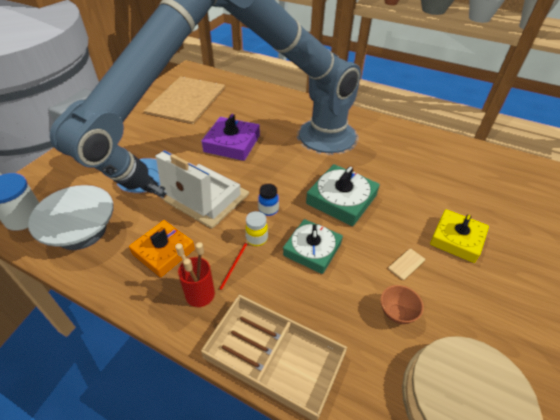

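The closed fingers, around (155,188), stand just behind the upright lid, clear of everything else. Now I sweep the lid shut.

Run:
```python
from rig import *
from lid import *
import cv2
t=.5
try:
    for th in np.arange(1.75,.1,-.2):
        hit=move_l(pose(th,0,t),feed=.07,until_force=45)
        s=sense();print(round(th,2),hit,s["wrist_force"].round(1),round(s["time_s"],1))
        if hit: break
    else:
        hit=move_l(pose(0,.0,t)+[0,0,.002],feed=.04,until_force=30)
        if not hit: hit=move_l(pose(0,-.008,t),feed=.02,until_force=20)
        s=sense();print(hit,s["position"]-pose(0,0,t),s["wrist_force"].round(1),s["time_s"])
except Exception as e: print(repr(e))
p,d=camera("scene");cv2.imwrite("pics/s2.png",p[:,:,::-1])
```

```text
1.75 False [1.2 1.2 0.5] 5.6
1.55 False [ 0.3 -0.  -0.3] 6.1
1.35 False [ 2.1 -0.4  0.4] 6.6
1.15 False [ 1.  -0.2  1.9] 7.1
0.95 False [ 0.5  1.3 -0. ] 7.6
0.75 False [-0.4  0.8  0. ] 8.1
0.55 False [ 0.2 -0.1 -0.8] 8.6
0.35 False [-0.5 -0.4 -0. ] 9.0
0.15 False [ 0.1 -0.7 -1. ] 9.5
True [-5.16812361e-04  2.17390156e-05 -1.64481004e-03] [ 0.4 -0.8  5.5] 10.3417
```

View pics/s2.png

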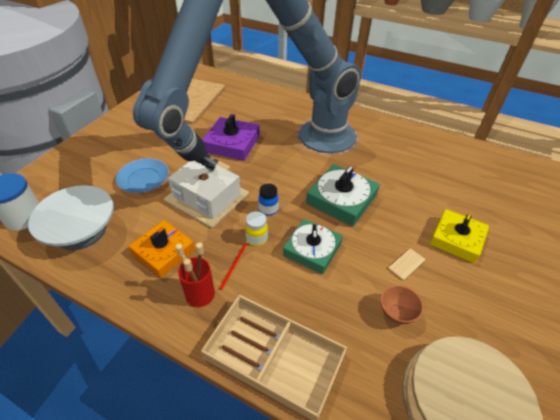

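The lid looks shut, with the gripper on its top at about (205,165). I press a bit more firmly, retreat, verify the lid from above, and look at the knob close up.

Run:
```python
from rig import *
from lid import *
from h import *
p=sense()["position"]
hit=move_l(p-[0,0,.012],feed=.02,until_force=25)
s=sense();print(hit,s["position"]-pose(0,0,.5),s["wrist_force"].round(1))
move_l(s["position"]+[0,0,.2],feed=.25)
def Rd(y): c,n=np.cos(y),np.sin(y); return np.array([[c,n,0],[n,-c,0],[0,0,-1.]])
movep([.50,.1725,.30],Rd(.44))
command_gripper(.05)
s=sense();print(s["time_s"],s["joint_pos"].round(2))
pw,dw=camera("wrist");cw=camera_params("wrist");T=cw["tool_from_camera"]
c=dict(K=cw["K"],rotation=s["tcp_rot"]@T[:3,:3],position=s["position"]+s["tcp_rot"]@T[:3,3],p=pw,d=dw)
np.savez("w1.npz",**c)
pt,dt=camera("top");t=dict(camera_params("top"),p=pt,d=dt)
W=cloud(t)[170:255,300:395]; m=(W[...,2]>.078)&(W[...,2]<.11); P=W[m]
A=np.c_[P[:,:2]-P[:,:2].mean(0),np.ones(len(P))]; k=np.linalg.lstsq(A,P[:,2],rcond=None)[0]
print("lid plane",len(P),k[:2]@xm[:2],k, P[:,:2].min(0),P[:,:2].max(0))
cv2.imwrite("pics/w1.png",pw[:,:,::-1])
```

```text
True [-3.90779354e-04  3.02625652e-05 -1.69458408e-03] [ 0.6 -0.2  6.1]
13.6167 [ 0.15  0.26 -0.68  1.79  0.18  1.15 -1.71]
lid plane 2256 0.007385891377847369 [ 0.00736315 -0.00062954  0.08886366] [ 0.3993615  -0.29773422] [ 0.56465899 -0.11625715]
```

View pics/w1.png

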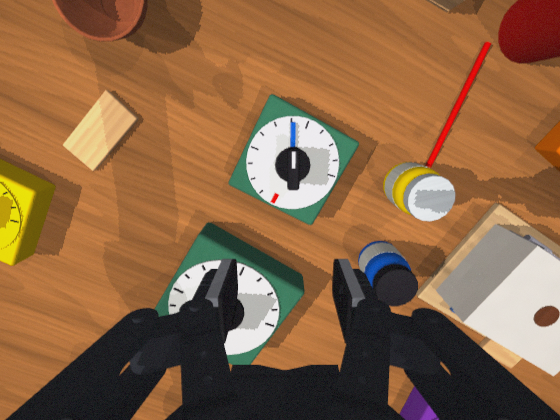

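The lid's top plane is level (slope 0.007) at 0.089 m, so it is shut. In the wrist view the knob is at (293,165), the hand points straight up (291,132), and the red mark is at (275,198). The bar already lines up with the gripper's x.

```bash
cat > knob.py <<'E'
from h import *
def measure(c,box):
    x,y,w,h=box; p=c["p"][y:y+h,x:x+w].astype(int);R,G,B=[p[...,i] for i in range(3)]
    sat=p.max(2)-p.min(2)
    m=((p.min(2)>95)&(sat<40))
    e=cv2.convexHull(np.argwhere(blobs(m,mn=200)[0][2] if blobs(m,mn=200) else m)[:,::-1].astype(np.float32)); el=cv2.fitEllipse(e)
    f=lambda uv,z:ray(c,np.add(uv,(x,y)),z)[:2]
    C=f(el[0],.041); print("ell",el,C.round(4))
    q=[f(pt[0],.041) for pt in e]; print("diam",2*np.mean(np.linalg.norm(np.array(q)-C,axis=1)))
    g=(G>R+15)&(G>B+5)
    ang=lambda P:np.arctan2(*(P-C)[::-1])
    for nm,mm,z in(("red",(R>G+70)&(R>B+70),.041),("blue",(B>R+50)&(B>G+25),.045)):
        b=[b for b in blobs(mm,mn=8)]
        for n,ce,_ in b: P=f(ce,z); print(nm,n,(ce+(x,y)).round(1),P.round(4),ang(P).round(3))
    k=blobs((p.max(2)<70),mn=30); k=max(k,key=lambda b:b[0]); print("black",k[0],f(k[1],.07).round(4))
    return C
E
python3 - <<'E'
from knob import *
c=dict(np.load("w1.npz")); measure(c,(228,92,132,135))
E
```

```text
ell ((64.24531555175781, 69.98053741455078), (93.13778686523438, 93.90434265136719), 33.9480094909668) [0.5242 0.1735]
diam 0.11708786726347502
red 13 [306.8  93.8] [0.6032 0.1924] 0.235
red 100 [324.1 103.8] [0.602  0.1691] -0.056
red 32 [349.2 117.3] [0.6013 0.1348] -0.465
red 31 [354.7 193.2] [0.5222 0.083 ] -1.593
red 45 [274.4 197.6] [0.4727 0.1745] 3.123
red 26 [350.9 200. ] [0.5122 0.083 ] -1.703
red 30 [344.7 214. ] [0.4918 0.081 ] -1.908
blue 147 [292.5 133.9] [0.5552 0.1881] 0.441
black 915 [0.523  0.1734]
```

Run:
```python
from rig import *
import numpy as np
def Rd(y): c,n=np.cos(y),np.sin(y); return np.array([[c,n,0],[n,-c,0],[0,0,-1.]])
movep([.5237,.1735,.16],Rd(.441))
move_l([.5237,.1735,.077],feed=.08,until_force=15)
s=sense();print(s["position"],s["wrist_force"].round(1))
command_gripper(0,60); s=sense();print("gap",s["finger_gap"],s["gripper_force"],s["wrist_force"].round(1),s["time_s"])
q=s["joint_pos"].copy();tz=[]
for d in list(np.arange(.2,2.6,.2))+[2.5,2.6,2.65,2.7,2.73]:
    j=q.copy(); j[6]+=d; move_joints(j); s=sense(); tz.append((round(float(d),2),round(float(s["ft_torque"][2]),2),round(float(s["joint_pos"][6]-q[6]),3)))
    if d>2.45 and abs(s["ft_torque"][2])>2.5: break
print(tz, s["wrist_force"].round(1),np.arctan2(*s["tcp_rot"][:2,0][::-1]),s["finger_gap"],s["time_s"])
```

```text
[0.52408945 0.17377162 0.07749285] [0.3 0.2 0.5]
gap 0.01320959175839472 58.815770745277405 [-1.  -0.7  4.4] 15.9417
[(0.2, 0.06, 0.197), (0.4, 0.07, 0.395), (0.6, 0.04, 0.594), (0.8, 0.02, 0.796), (1.0, 0.04, 0.996), (1.2, 0.01, 1.196), (1.4, 0.08, 1.396), (1.6, 0.04, 1.596), (1.8, 0.07, 1.796), (2.0, 0.07, 1.996), (2.2, 0.09, 2.196), (2.4, 0.09, 2.396), (2.5, 0.03, 2.496), (2.6, 0.01, 2.596), (2.65, 0.01, 2.645), (2.7, -1.31, 2.692), (2.73, -2.04, 2.72)] [-13.2   0.5  14.1] -3.1268146272922674 0.013271323636706881 20.8917
```

The torque rises sharply at about 2.68 rad, matching the measured stop. I release and verify.

Run:
```python
from rig import *
from knob import *
command_gripper(.05); p=sense()["position"]
move_l(p+[0,0,.12],feed=.15)
move_l([.40,.1735,.33],feed=.25)
c=dict(camera_params("top"));c["p"],c["d"]=camera("top")
s=sense();pw,dw=camera("wrist");cw=camera_params("wrist");T=cw["tool_from_camera"]
w=dict(K=cw["K"],rotation=s["tcp_rot"]@T[:3,:3],position=s["position"]+s["tcp_rot"]@T[:3,3],p=pw)
print(pix(w,[.524,.1735,.04]),pix(c,[.524,.1735,.04]),s["time_s"])
W=cloud(c)[170:255,300:395]; m=(W[...,2]>.078)&(W[...,2]<.11);P=W[m]
A=np.c_[P[:,:2]-P[:,:2].mean(0),np.ones(len(P))];print("lid",np.linalg.lstsq(A,P[:,2],rcond=None)[0])
a=cv2.resize(c["p"][150:270,170:410],(800,400),interpolation=cv2.INTER_CUBIC);cv2.imwrite("pics/f.png",a[:,:,::-1])
```

```text
[282.77204817 257.35757473] [231.54957635 208.58001257] 23.2083
lid [ 0.00823879 -0.00015677  0.08893931]
```

View pics/f.png

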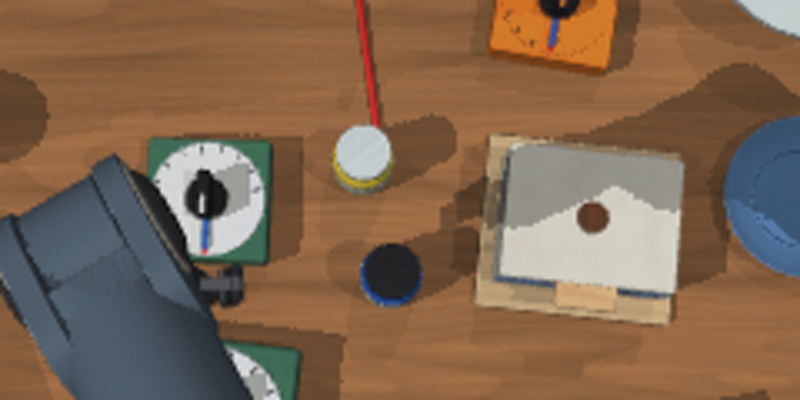

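The blue hand lies on the red mark (205,245), the lid is flat on the lower half, and the jars stand where they were. Handing in.

```bash
python3 -c "
from rig import *
print(finish_job())"
```

```text
the job is handed in; nothing more can be done
None
```

I swung the mould's upper half gently shut, turned the small green counter's hand back onto its red zero mark against the stop, and handed the job in; the result wasn't reported back.

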